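# Park the captive screw and open the power supply's shield

## Robot

A 6-joint arm with a two-finger parallel gripper is mounted at the origin on the work surface. World frame = base frame: x ahead of the robot, y to its left, z up, the work surface at z = 0. Lengths are in m, angles in degrees, forces in N, time in s.
With the tool pointing down it reaches from about 0.25 to 0.725 m from the base axis. Payload 9.7 kg.
Tool frame: the origin (TCP) lies midway between the tips of the shut fingers; the grasp point (between the pads) lies 19 mm behind it; z points along the fingers, y is the line along which they close (so a half turn about z gives the same grasp; the last joint's range is limited). The gripper opens to 85 mm and grips with 20 to 120 N. Pads are 22 mm wide; open, the fingers measure 114 mm over their backs; the gripper's body (76 mm by 85 mm) begins 54 mm behind the grasp point. The pads swing forward as they close: fully open they stand 13 mm farther back than shut.
Start: joints at [70.245, 4.979, 10.078, 95.1, 0, 90], TCP at [0.186, 0.518, 0.231] pointing down, gripper open.
Joint ranges: [-179.16, 179.16], [-48.56, 103.87], [-65.8, 70.77], [-126.05, 130.52], [-82.76, 87.17], [-180, 180]. Speed limits (degrees/s): [127.2, 127.2, 147.25, 180, 180, 180].

## Interface

Orientations are given as [roll, pitch, yaw] about the fixed x, y, z axes, in that order (R = Rz(yaw) Ry(pitch) Rx(roll)).
In Python, from workcell import bot gives the robot as it stands.
- The arm moves only by the shell command python3 -m crank 'ROWS' [FORCE]. ROWS is JSON, a list of rows, each an object with "gripper": the finger opening in mm, from 0 to 85.4; "travel": the shift along the tool's x, y, z in mm, a list of three; "twist": the turn, a rotation vector about the tool's x, y, z in rad, a list of three. In form: [{"gripper": gripper, "travel": [tx, ty, tz], "twist": [rx, ry, rz]}, ...]. A call has 1 to 12 rows; each row shifts and turns the commanded pose from where the row before left it, along the tool's axes as they then stand; what a row does not reach is not made up. A row lasts 1/8 s, in which the tool goes at most 62.5 mm and 10.7 degrees, less where a joint would pass 70% of its speed; a pose out of reach is approached as far as the arm can. A call is refused whole if a number of a shift passes 62.5 or a number of a turn 0.188, either way. A call with a gripper value outside its range is refused whole. The fingers move at their own pace and stop on an object; FORCE is the grip in N (left out, the last holds). Time passes only in rows, so rows that do not move let the fingers close. It gives the time, the measured TCP pose, the force, the opening and the grip force at its end, in the units of the state.
- bot.get_obs(): the state, without advancing time (a new reading comes with each control period).
- bot.camera(name): name is "scene" or "top" or "wrist"; returns the picture (400x640x3 uint8, red, green, blue); there is no depth.
- bot.calibration(name): a dict with "vfov" (degrees; the focal length in pixels is half the picture's height over the tangent of half this angle, whatever the lens; pixels are square), "cx", "cy" (the principal point, pixels), "camera_from_world" (4x4, takes a point from world to camera coordinates). Camera axes: x right, y down, z forward; pixel columns grow to the right and rows downward; lengths in m; the calibration is good to about 2 mm. A picture is of the moment at which its call begins: read the wrist's pose just before it. calibration takes no time and is no camera call; for the wrist camera it gives the pose at the moment of the call.
- bot.job_done(): hands the job in; it is judged then, once.
The state is a dict: "time": time; "q": joint angles; "qd": joint speeds; "joint_efforts": joint torques, N m; "ee_pos": TCP position; "tcp_rot": TCP orientation; "wrist_force": force on the tool from outside, world axes, zero at the start; "torque": the same for the moment, N m; "opening": finger opening in m; "grasp_force": force on a finger pad.
Only numpy, scipy, OpenCV 4.12 (cv2) and the standard library are available. Lean on these libraries where they do the work, as an engineer would, in place of code of your own. Each camera call takes 0.05 s, during which the arm holds its last target. There are 200 camera calls.

## Task

Get the home-built bench power supply open for repair: pull the sprung brass captive thumbscrew in its lid up, feel for the place where its thread catches, wind it anticlockwise all the way out to its stop and let go so that it stays parked. Then slide the lid fully open. Do not force the thread or the lid, and leave the other things on the bench where they are.

Things in the scene. Friction and masses are not known exactly. Their poses are not given: they have to be found in the camera images.
- supply: Bench power supply, grey box 150 (x) x 240 (y) x 91 mm high, screwed to the bench at any place and turn. Origin: centre of its underside. Its -x side is the front panel; knobs and posts there stick out 26 mm, below 50 mm height. The lid opens along its +y. Two dark guide rails (9 mm wide, 3 mm above the lid) run along y at x = -71 and +71 mm.
- screw: Captive thumbscrew (140 g). Origin: centre of the underside of its head, z up; moves up with the screw but does not show its turning (axes as the supply's). As found, 94 mm above the bench, 6 mm above the lid, at x 0, y -90 mm of the supply. Head: knurled brass, round, 31 mm across, 24 mm high; grip any diameter. The lid around it is flat and free for 60 mm.
- screw_head (a point): On the screw's axis, 12 mm above the underside of the head (half its height). Turning the head takes 0.03 to 0.08 N m; on the thread it must be let rise as it is wound, 2.6 mm per rad (right-handed quick thread, anticlockwise from above = outward), play about 1.2 mm. Over 30 N on the thread (30 N of pull beyond the spring, or 0.2 N m at a stop) damages it.
- screw_lift (a joint): How far the screw is up, m: 0 as found, about 0.019 parked (at least 0.0185). A spring pulls it down with 5 N at 0, 10 N at 0.020. Pulled up, its thread meets the underside of the retainer's thread at 0.008, a hard stop, except at the lead-in, where it goes on to about 0.0145: caught. Let go uncaught, it springs down. The lid stays locked below 0.016.
- retainer: Hexagonal brass bush in the lid, 25 mm wide, 5 mm high, with the female thread inside; origin on the screw's axis at the lid's top face (88 mm up). The unseen lead-in, about 20 degrees wide, is 0 to 100 degrees anticlockwise of where the screw is found. From there: 55 degrees anticlockwise, kept pulled, and it rests on the thread when let go; 130 more to about 0.019; 20 more, level, to a dead stop.
- post: Steel locking post inside the supply under the screw; fixed. Origin: on the bench at the screw's axis with the lid shut. Its 10 mm hole takes the screw's 8 mm pilot end and so locks the lid until the screw is wound up past 0.016. Pushing the lid against it with over 30 N damages it.
- lid (a joint): Sliding lid (aluminium shield, 136 x 128 mm, top face 88 mm above the bench): 0 shut, 0.080 fully open, sliding along the supply's +y. Friction about 3 N.
- lid_ledge (a point): Middle of the black plastic finger ledge on the lid, 50 mm (along x) x 12 mm (along y) x 14 mm high, standing on the lid at its +y end, 88 mm from the screw's axis; this point is 7 mm above the lid's top face. It can be pinched or pushed.
- screwdriver: Blue-handled screwdriver lying before the supply; not to be moved.
- solder_reel: Reel of solder, 56 mm wide, 44 mm high, standing beside the supply at its +y end; not to be moved.
- circuit_board: Small green circuit board, 60 x 44 mm, lying beside the supply at its -y end; not to be moved.
- rotary_tool: Grey and black rotary tool lying on the bench; not to be moved.
- helping_hands: Helping-hands stand, 120 mm high, round base; not to be moved.
- tape_roll: Roll of masking tape, 90 mm wide, lying flat; not to be moved.
- pliers: Pliers with red handles lying on the bench; not to be moved.

How it is judged (in metres and radians):
On the way, in this order (a step that is already met when the one before it is completed fails the run):
1. the screw is pulled up and caught in the thread, with the lid still shut (value of joint screw_lift above 0.0128 m and value of joint lid below 0.004 m), for 0.2 s.
2. the screw is wound out to its parked height and let go, with the lid still shut (value of joint screw_lift above 0.0185 m and contact force between screw and the fingers below 0.1 N and value of joint lid below 0.004 m), for 0.2 s.
3. the lid is slid open (value of joint lid above 0.074 m), for 0.2 s.
At the end, for the whole second after the job is handed in: The screw stands parked on its thread (lift above 18.5 mm) and the lid is open (at least 74 of its 80 mm), both at rest (value of joint screw_lift above 0.0185 m and value of joint lid above 0.074 m and linear speed of screw below 0.01 m/s); the robot touches nothing.
It fails at once if the thread is forced: more than 30 N between the screw and its retainer (contact force between screw and retainer above 30 N).
It fails at once if the lid is forced: more than 30 N between the screw's pilot and the locking post (contact force between screw and post above 30 N).
It fails at once if another thing on the bench is moved by more than 15 mm (distance of any of screwdriver, solder_reel, circuit_board, rotary_tool, helping_hands, tape_roll, pliers from where it was at the start of the episode above 0.015 m).
It also fails if it takes over 67 s, if anything falls off the work surface, if the arm or the gripper's body presses on something with over 40 N, if the wrist force passes 120 N, or if a joint passes its speed limit or range.

## Working session

There is one attempt and no reset: what is moved stays moved. The work goes in short steps, Python scripts to look and compute and a shell command to move; the robot and the scene stay as the last step left them, time stands still between calls to the robot, and variables do not carry over. Pictures are saved under pics/ and viewed, at most 10 in all, crops included, and the job is handed in when it is done.

```bash
mkdir -p pics; ls; python3 - <<'E'
from workcell import bot
import cv2
o=bot.get_obs();print(o)
for n in("top","scene"):
    cv2.imwrite(f"pics/{n}0.png",bot.camera(n)[:,:,::-1]);c=bot.calibration(n);print(n,c)
E
```

```text
pics
{'time': 0.0, 'q': array([7.02461233e+01, 5.01116842e+00, 1.00342623e+01, 9.50991538e+01,
       6.09183831e-04, 9.00007432e+01]), 'qd': array([ 0.00041259, -0.05337613,  0.0119891 ,  0.00785059,  0.00427088,
        0.0795544 ]), 'joint_efforts': array([-3.00753141e-03, -5.20397723e+01,  4.64795494e+01,  1.66064186e-02,
       -1.05679114e-04, -1.11485843e-05]), 'ee_pos': array([0.18580949, 0.51742118, 0.23058069]), 'tcp_rot': array([-1.79923940e+02, -6.08196745e-04,  1.60245379e+02]), 'wrist_force': array([-0.32984111, -0.47928691, -0.6377511 ]), 'torque': array([ 0.00748361, -0.07645099, -0.042151  ]), 'grasp_force': 0.0, 'opening': 0.08549970277377318}
top {'vfov': 45.626991252268745, 'cx': 323.76376193581206, 'cy': 202.00561786541064, 'camera_from_world': array([[ 0.01456314, -0.99974639,  0.01717757,  0.01529356],
       [-0.98123478, -0.01759263, -0.19201253,  0.5562779 ],
       [ 0.19226603, -0.01405892, -0.98124213,  1.3482589 ],
       [ 0.        ,  0.        ,  0.        ,  1.        ]])}
scene {'vfov': 47.111324449135346, 'cx': 310.53309913805487, 'cy': 197.35568558838975, 'camera_from_world': array([[ 0.07996988,  0.99670029, -0.013905  , -0.08579572],
       [ 0.54616736, -0.05548233, -0.83583666, -0.21524516],
       [-0.83385012,  0.0592473 , -0.54880209,  2.02380335],
       [ 0.        ,  0.        ,  0.        ,  1.        ]])}
```

View pics/top0.png

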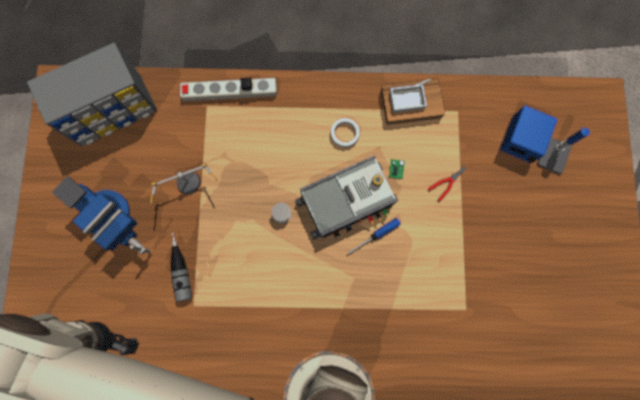

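View pics/scene0.png

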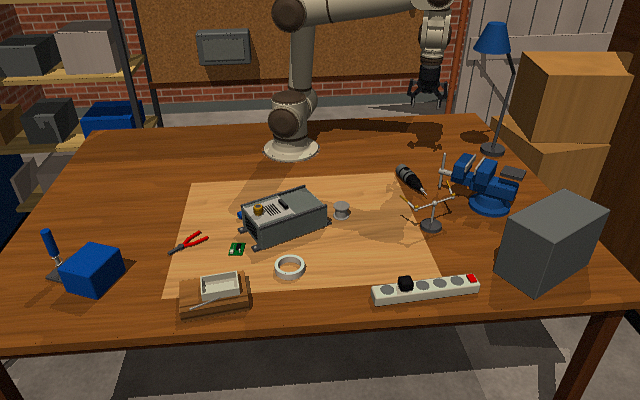

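The top view shows the supply with the brass head near (377,182), the black ledge near (347,197) and the reel at (281,213). In the scene view the head is at about (258,210). Next I measure the head and the axis.

```bash
cat > h.py <<'E'
import numpy as np, cv2
def ray(c,u,v):
    f=200/np.tan(np.radians(c['vfov']/2)); T=np.array(c['camera_from_world']); R=T[:3,:3]
    return -R.T@T[:3,3], R.T@np.array([(u-c['cx'])/f,(v-c['cy'])/f,1])
def onz(c,u,v,z):
    o,d=ray(c,u,v); return o+d*(z-o[2])/d[2]
def proj(c,p):
    f=200/np.tan(np.radians(c['vfov']/2)); T=np.array(c['camera_from_world']); q=T[:3,:3]@np.asarray(p)+T[:3,3]
    return np.array([f*q[0]/q[2]+c['cx'],f*q[1]/q[2]+c['cy']])
def two(c1,p1,c2,p2):
    o1,d1=ray(c1,*p1);o2,d2=ray(c2,*p2)
    s,t=np.linalg.lstsq(np.c_[d1,-d2],o2-o1,rcond=None)[0]
    a,b=o1+s*d1,o2+t*d2; return (a+b)/2,np.linalg.norm(a-b)
def brass(im,box):
    x0,y0,x1,y1=box; h=cv2.cvtColor(im[y0:y1,x0:x1],cv2.COLOR_RGB2HSV)
    m=cv2.inRange(h,(12,110,60),(32,255,255))
    n,l,s,c=cv2.connectedComponentsWithStats(m); i=1+np.argmax(s[1:,4])
    return c[i]+[x0,y0], s[i]
E
python3 - <<'E'
from workcell import bot
from h import *
t=cv2.imread('pics/top0.png')[:,:,::-1].copy(); s=cv2.imread('pics/scene0.png')[:,:,::-1].copy()
ct,cs=bot.calibration('top'),bot.calibration('scene')
pt,a=brass(t,(360,168,390,198)); ps,b=brass(s,(245,200,270,222))
print(pt,a,ps,b); print(two(ct,pt,cs,ps), onz(ct,*pt,.112))
cr=np.hstack([cv2.resize(t[145:250,285:415],None,fx=3.8,fy=3.8,interpolation=2)])
cv2.imwrite('pics/crop1.png',cr[:,:,::-1])
# supply front panel feature/rail line directions
for p in [(346,197),(281,213)]: print(onz(ct,*p,.095))
E
```

```text
[386.2745098  172.76470588] [23  0  7 15 51] [257.45783133 209.53012048] [ 8  4 10 12 83]
(array([ 0.63093749, -0.13980083,  0.11987301]), np.float64(0.023193372620369097)) [ 0.63311573 -0.15269682  0.112     ]
[ 0.56365342 -0.03866406  0.095     ]
[0.51385257 0.14602582 0.095     ]
```

View pics/crop1.png

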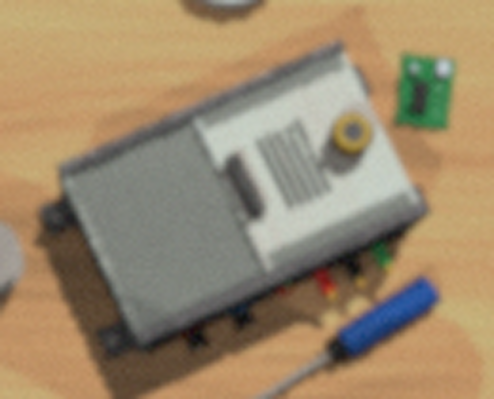

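The crop shows the brass head centred at (353,130), the ledge at (245,187), and the upper rail running from (65,168) to (340,50). The +y end is on the left, by the reel.

```bash
python3 - <<'E'
from workcell import bot
from h import *
ct,cs=bot.calibration('top'),bot.calibration('scene')
f=lambda x,y:(285+x/3.8,145+y/3.8)
s=onz(ct,*f(353,130),.118); l=onz(ct,*f(245,187),.096)
print(s,l,l-s,np.linalg.norm((l-s)[:2]),np.degrees(np.arctan2(*(l-s)[1::-1])))
a,b=onz(ct,*f(340,50),.091),onz(ct,*f(65,168),.091); d=b-a
print('rail',np.degrees(np.arctan2(d[1],d[0])),np.hypot(*d[:2]))
print(two(ct,f(353,130),cs,(258,209)))
E
```

```text
[ 0.61217146 -0.12771535  0.118     ] [ 0.57180189 -0.0485347   0.096     ] [-0.04036957  0.07918066 -0.022     ] 0.08887788610136516 117.01436644469702
rail 114.8414460100134 0.23085940163804025
(array([ 0.61447295, -0.1282816 ,  0.10870199]), np.float64(0.001291901554298057))
```

```bash
python3 -m crank '[{"gripper":85,"travel":[-44,-33,0],"twist":[0,0,0]},{"gripper":85,"travel":[-44,-33,0],"twist":[0,0,0]},{"gripper":85,"travel":[-44,-33,0],"twist":[0,0,0]},{"gripper":85,"travel":[-44,-33,0],"twist":[0,0,0]},{"gripper":85,"travel":[-44,-33,0],"twist":[0,0,0]},{"gripper":85,"travel":[-44,-33,0],"twist":[0,0,0]},{"gripper":85,"travel":[-44,-33,0],"twist":[0,0,0]},{"gripper":85,"travel":[-44,-33,0],"twist":[0,0,0]},{"gripper":85,"travel":[-44,-33,0],"twist":[0,0,0]},{"gripper":85,"travel":[-44,-33,0],"twist":[0,0,0]},{"gripper":85,"travel":[-44,-33,0],"twist":[0,0,0]},{"gripper":85,"travel":[-44,-33,0],"twist":[0,0,0]}]'
python3 -c "
from workcell import bot
print(bot.get_obs()['q'])"
```

```text
time: 1.6
ee_pos: [0.5496, -0.0353, 0.231]
tcp_rot: [-180.0, -0.0, 160.2]
wrist_force: [-0.3, 0.2, 0.5]
opening: 0.0849
grasp_force: 0.0
[-3.67776971e+00  5.09740597e+00  1.01712798e+01  9.50941762e+01
  5.04990720e-03  1.60918239e+01]
```

```bash
python3 -m crank '[{"gripper":85,"travel":[0,0,0],"twist":[0,0,0.183]},{"gripper":85,"travel":[0,0,0],"twist":[0,0,0.183]},{"gripper":85,"travel":[0,0,0],"twist":[0,0,0.183]},{"gripper":85,"travel":[0,0,0],"twist":[0,0,0.183]},{"gripper":85,"travel":[0,0,0],"twist":[0,0,0.183]},{"gripper":85,"travel":[0,0,0],"twist":[0,0,0.183]},{"gripper":85,"travel":[0,0,0],"twist":[0,0,0.183]},{"gripper":85,"travel":[0,0,0],"twist":[0,0,0.183]},{"gripper":85,"travel":[0,0,0],"twist":[0,0,0.183]},{"gripper":85,"travel":[0,0,0],"twist":[0,0,0.183]},{"gripper":85,"travel":[0,0,0],"twist":[0,0,0.183]},{"gripper":85,"travel":[0,0,0],"twist":[0,0,0.183]}]' >/dev/null
python3 -m crank '[{"gripper":85,"travel":[0,0,0],"twist":[0,0,0.183]},{"gripper":85,"travel":[0,0,0],"twist":[0,0,0.183]},{"gripper":85,"travel":[0,0,0],"twist":[0,0,0.183]},{"gripper":85,"travel":[29,48,0],"twist":[0,0,0]},{"gripper":85,"travel":[29,48,0],"twist":[0,0,0]},{"gripper":85,"travel":[0,0,0],"twist":[0,0,0]}]'
python3 - <<'E'
from workcell import bot
from h import *
print(bot.get_obs()['q'])
c=bot.calibration('wrist'); im=bot.camera('wrist'); cv2.imwrite('pics/w1.png',im[:,:,::-1]); 
import pickle; pickle.dump(c,open('w1.pkl','wb')); print(proj(c,(.612,-.128,.118)),proj(c,(.572,-.0485,.095)))
E
```

```text
time: 3.85
ee_pos: [0.6128, -0.1291, 0.2286]
tcp_rot: [-180.0, 0.2, 2.8]
wrist_force: [-0.7, 0.5, 0.2]
opening: 0.085
grasp_force: 0.0
[-1.18891286e+01  1.60550686e+01  2.25099943e+01  9.66431924e+01
 -2.12646674e-02  1.65318869e+02]
[320.20304495 191.04972825] [235.89179203 220.76017886]
```

View pics/w1.png

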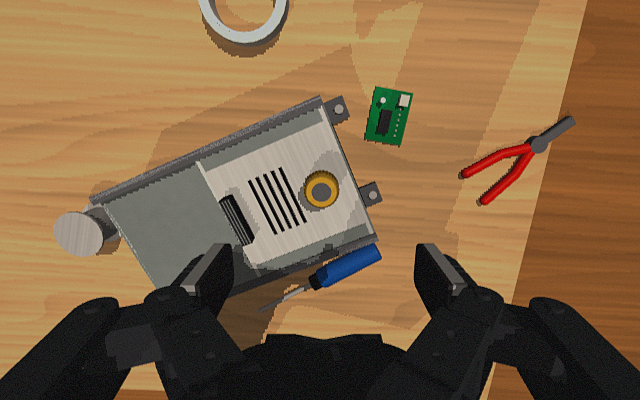

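The wrist view shows the head top at about (321,190), against a prediction of (320,191), and the ledge at about (237,220), against (236,221). The two views agree.

```bash
python3 - <<'E'
from h import *; import pickle
c=pickle.load(open('w1.pkl','rb')); im=cv2.imread('pics/w1.png')[:,:,::-1].copy()
p,s=brass(im,(295,160,350,220)); print(p,s)
h=cv2.cvtColor(im[160:220,295:350],cv2.COLOR_RGB2HSV); m=cv2.inRange(h,(12,130,130),(32,255,255))
(x,y),r=cv2.minEnclosingCircle(cv2.findNonZero(m)); x+=295;y+=160; print(x,y,r)
f=200/np.tan(np.radians(c['vfov']/2)); 
print(onz(c,321,190,.118), onz(c,x,y,.118), onz(c,x+15,y,.118)-onz(c,x,y,.118))
a,b=onz(c,320,97,.091),onz(c,93,200,.091); print(np.degrees(np.arctan2(*(b-a)[1::-1])),np.linalg.norm(b-a))
E
```

```text
[321.05655172 187.90482759] [  8  10  36  38 725]
329.0 180.5 28.640106201171875
[ 0.61296556 -0.12863785  0.118     ] [ 0.621652   -0.13502191  0.118     ] [ 0.00063355 -0.01271761  0.        ]
116.23101923384576 0.23677835387581492
```

```bash
python3 -m crank '[{"gripper":85,"travel":[0,0,30],"twist":[0,0,0]},{"gripper":85,"travel":[0,0,30],"twist":[0,0,0]},{"gripper":85,"travel":[0,0,30],"twist":[0,0,0]},{"gripper":70,"travel":[0,0,25],"twist":[0,0,0]},{"gripper":60,"travel":[0,0,13],"twist":[0,0,0]},{"gripper":50,"travel":[0,0,0],"twist":[0,0,0]},{"gripper":40,"travel":[0,0,0],"twist":[0,0,0]},{"gripper":40,"travel":[0,0,0],"twist":[0,0,0]}]' 25
python3 -m crank '[{"gripper":25,"travel":[0,0,0],"twist":[0,0,0]},{"gripper":25,"travel":[0,0,0],"twist":[0,0,0]},{"gripper":25,"travel":[0,0,0],"twist":[0,0,0]},{"gripper":25,"travel":[0,0,0],"twist":[0,0,0]}]'
```

```text
time: 4.9
ee_pos: [0.6124, -0.1264, 0.1045]
tcp_rot: [180.0, -0.1, 3.0]
wrist_force: [-0.0, 0.1, 0.4]
opening: 0.04
grasp_force: 0.0
time: 5.4
ee_pos: [0.6121, -0.1266, 0.1043]
tcp_rot: [180.0, -0.1, 3.0]
wrist_force: [-2.4, 0.4, 6.1]
opening: 0.0287
grasp_force: 24.7
```

```bash
python3 -m crank '[{"gripper":25,"travel":[0,0,-2],"twist":[0,0,0]},{"gripper":25,"travel":[0,0,-2],"twist":[0,0,0]},{"gripper":25,"travel":[0,0,0],"twist":[0,0,0]}]'
python3 -m crank '[{"gripper":25,"travel":[0,0,-2],"twist":[0,0,0]},{"gripper":25,"travel":[0,0,-1],"twist":[0,0,0]},{"gripper":25,"travel":[0,0,0],"twist":[0,0,0]}]'
```

```text
time: 5.78
ee_pos: [0.6119, -0.1265, 0.1068]
tcp_rot: [180.0, 0.0, 3.0]
wrist_force: [3.8, -1.8, -7.6]
opening: 0.0286
grasp_force: 25.2
time: 6.15
ee_pos: [0.6119, -0.1264, 0.1102]
tcp_rot: [-180.0, 0.0, 3.0]
wrist_force: [3.2, -1.0, -7.5]
opening: 0.0286
grasp_force: 25.2
```

```bash
python3 -m crank '[{"gripper":25,"travel":[0,0,-1],"twist":[0,0,0]},{"gripper":25,"travel":[0,0,0],"twist":[0,0,0]}]'
python3 -m crank '[{"gripper":25,"travel":[0,0,-0.7],"twist":[0,0,0]},{"gripper":25,"travel":[0,0,0],"twist":[0,0,0]}]'
```

```text
time: 6.4
ee_pos: [0.6119, -0.1264, 0.1113]
tcp_rot: [-180.0, -0.0, 3.0]
wrist_force: [3.5, -1.9, -8.6]
opening: 0.0281
grasp_force: 25.2
time: 6.65
ee_pos: [0.6119, -0.1264, 0.112]
tcp_rot: [-180.0, -0.0, 3.0]
wrist_force: [3.3, -0.5, -7.9]
opening: 0.0289
grasp_force: 25.2
```

```bash
python3 -m crank '[{"gripper":25,"travel":[0,0,-0.5],"twist":[0,0,0]},{"gripper":25,"travel":[0,0,0],"twist":[0,0,0]}]'
python3 -m crank '[{"gripper":25,"travel":[0,0,-0.4],"twist":[0,0,0]},{"gripper":25,"travel":[0,0,0],"twist":[0,0,0]}]'
```

```text
time: 6.9
ee_pos: [0.6119, -0.1264, 0.1125]
tcp_rot: [-180.0, 0.0, 3.0]
wrist_force: [3.3, -1.5, -8.4]
opening: 0.029
grasp_force: 25.3
time: 7.15
ee_pos: [0.6119, -0.1264, 0.1128]
tcp_rot: [-180.0, 0.0, 3.0]
wrist_force: [3.9, -0.6, -9.7]
opening: 0.0286
grasp_force: 25.4
```

```bash
python3 -m crank '[{"gripper":25,"travel":[0,0,-0.4],"twist":[0,0,0]},{"gripper":25,"travel":[0,0,0],"twist":[0,0,0]}]'
```

```text
time: 7.4
ee_pos: [0.6118, -0.1263, 0.1129]
tcp_rot: [-180.0, 0.0, 3.0]
wrist_force: [5.7, -1.6, -11.3]
opening: 0.0282
grasp_force: 25.6
```

```bash
python3 -m crank '[{"gripper":25,"travel":[0,0,-0.6],"twist":[0,0,0]},{"gripper":25,"travel":[0,0,0],"twist":[0,0,-0.07]},{"gripper":25,"travel":[0,0,0],"twist":[0,0,-0.07]},{"gripper":25,"travel":[0,0,0],"twist":[0,0,0]}]'
python3 -m crank '[{"gripper":25,"travel":[0,0,0],"twist":[0,0,-0.07]},{"gripper":25,"travel":[0,0,0],"twist":[0,0,-0.07]},{"gripper":25,"travel":[0,0,0],"twist":[0,0,0]}]'
```

```text
time: 7.9
ee_pos: [0.6117, -0.1261, 0.1131]
tcp_rot: [-180.0, 0.0, 11.1]
wrist_force: [5.4, -0.5, -14.0]
opening: 0.0283
grasp_force: 26.1
time: 8.28
ee_pos: [0.6117, -0.1261, 0.1133]
tcp_rot: [-179.9, 0.0, 19.1]
wrist_force: [4.8, 0.8, -13.1]
opening: 0.0284
grasp_force: 26.2
```

```bash
for i in 1; do python3 -m crank '[{"gripper":25,"travel":[0,0,-0.1],"twist":[0,0,-0.07]},{"gripper":25,"travel":[0,0,0],"twist":[0,0,-0.07]},{"gripper":25,"travel":[0,0,0],"twist":[0,0,0]}]'
python3 -m crank '[{"gripper":25,"travel":[0,0,0],"twist":[0,0,-0.07]},{"gripper":25,"travel":[0,0,0],"twist":[0,0,-0.07]},{"gripper":25,"travel":[0,0,0],"twist":[0,0,0]}]'; done
```

```text
time: 8.65
ee_pos: [0.6117, -0.126, 0.1137]
tcp_rot: [-179.9, 0.0, 27.0]
wrist_force: [3.3, 2.0, -9.9]
opening: 0.0283
grasp_force: 26.3
time: 9.02
ee_pos: [0.6117, -0.126, 0.114]
tcp_rot: [-180.0, -0.0, 35.0]
wrist_force: [2.3, 2.9, -9.5]
opening: 0.0283
grasp_force: 26.5
```

```bash
python3 -m crank '[{"gripper":25,"travel":[0,0,-0.7],"twist":[0,0,0]},{"gripper":25,"travel":[0,0,0],"twist":[0,0,0]}]'

```

```text
time: 9.28
ee_pos: [0.6117, -0.126, 0.1147]
tcp_rot: [-180.0, -0.0, 35.0]
wrist_force: [2.0, 4.0, -8.2]
opening: 0.0286
grasp_force: 26.5
```

```bash
python3 -m crank '[{"gripper":25,"travel":[0,0,-1],"twist":[0,0,0]},{"gripper":25,"travel":[0,0,-0.5],"twist":[0,0,0]},{"gripper":25,"travel":[0,0,0],"twist":[0,0,0]}]'
python3 -m crank '[{"gripper":25,"travel":[0,0,-1],"twist":[0,0,0]},{"gripper":25,"travel":[0,0,0],"twist":[0,0,0]}]'

```

```text
time: 9.65
ee_pos: [0.6118, -0.1263, 0.1161]
tcp_rot: [-180.0, 0.0, 35.0]
wrist_force: [1.3, 4.7, -9.0]
opening: 0.0286
grasp_force: 26.4
time: 9.9
ee_pos: [0.6118, -0.1263, 0.1172]
tcp_rot: [-180.0, -0.0, 35.0]
wrist_force: [2.7, 4.5, -9.2]
opening: 0.0283
grasp_force: 26.4
```

```bash
python3 -m crank '[{"gripper":25,"travel":[0,0,-0.8],"twist":[0,0,0]},{"gripper":25,"travel":[0,0,-0.6],"twist":[0,0,0]},{"gripper":25,"travel":[0,0,0],"twist":[0,0,0]}]'
python3 -m crank '[{"gripper":25,"travel":[0,0,-0.6],"twist":[0,0,0]},{"gripper":25,"travel":[0,0,0],"twist":[0,0,0]}]'

```

```text
time: 10.28
ee_pos: [0.6118, -0.1264, 0.1185]
tcp_rot: [-180.0, 0.0, 35.0]
wrist_force: [2.1, 4.4, -10.1]
opening: 0.0286
grasp_force: 26.4
time: 10.52
ee_pos: [0.6118, -0.1263, 0.119]
tcp_rot: [-180.0, 0.0, 35.0]
wrist_force: [3.3, 4.4, -10.6]
opening: 0.0283
grasp_force: 26.4
```

```bash
python3 -m crank '[{"gripper":25,"travel":[0,0,-0.4],"twist":[0,0,0]},{"gripper":25,"travel":[0,0,0],"twist":[0,0,0]}]'
python3 -m crank '[{"gripper":25,"travel":[0,0,-0.4],"twist":[0,0,0]},{"gripper":25,"travel":[0,0,0],"twist":[0,0,0]}]'

```

```text
time: 10.78
ee_pos: [0.6118, -0.1264, 0.1194]
tcp_rot: [-180.0, 0.0, 35.0]
wrist_force: [2.5, 4.9, -10.2]
opening: 0.0283
grasp_force: 26.3
time: 11.02
ee_pos: [0.6118, -0.1263, 0.1195]
tcp_rot: [-180.0, 0.0, 35.0]
wrist_force: [3.0, 3.3, -11.2]
opening: 0.0281
grasp_force: 26.2
```

```bash
python3 -m crank '[{"gripper":25,"travel":[0,0,0],"twist":[0,0,-0.09]},{"gripper":25,"travel":[0,0,0],"twist":[0,0,-0.09]},{"gripper":25,"travel":[0,0,0],"twist":[0,0,0]}]'
python3 -m crank '[{"gripper":25,"travel":[0,0,0],"twist":[0,0,-0.09]},{"gripper":25,"travel":[0,0,0],"twist":[0,0,-0.09]},{"gripper":25,"travel":[0,0,0],"twist":[0,0,0]}]'

```

```text
time: 11.4
ee_pos: [0.6118, -0.1263, 0.1195]
tcp_rot: [-180.0, 0.0, 45.4]
wrist_force: [2.8, 5.3, -11.8]
opening: 0.0284
grasp_force: 26.2
time: 11.78
ee_pos: [0.6118, -0.1263, 0.1195]
tcp_rot: [-180.0, 0.0, 55.7]
wrist_force: [2.9, 5.5, -11.3]
opening: 0.0287
grasp_force: 26.2
```

```bash
for i in 1; do python3 -m crank '[{"gripper":25,"travel":[0,0,0],"twist":[0,0,-0.09]},{"gripper":25,"travel":[0,0,0],"twist":[0,0,-0.09]},{"gripper":25,"travel":[0,0,0],"twist":[0,0,0]}]'
python3 -m crank '[{"gripper":25,"travel":[0,0,0],"twist":[0,0,-0.09]},{"gripper":25,"travel":[0,0,0],"twist":[0,0,-0.09]},{"gripper":25,"travel":[0,0,0],"twist":[0,0,0]}]'; done

```

```text
time: 12.15
ee_pos: [0.6117, -0.1263, 0.1195]
tcp_rot: [-180.0, 0.0, 66.1]
wrist_force: [2.5, 4.0, -10.9]
opening: 0.0284
grasp_force: 26.2
time: 12.52
ee_pos: [0.6116, -0.1264, 0.1196]
tcp_rot: [-180.0, 0.0, 76.3]
wrist_force: [1.3, 4.5, -12.2]
opening: 0.0286
grasp_force: 26.2
```

```bash
for i in 1; do python3 -m crank '[{"gripper":25,"travel":[0,0,0],"twist":[0,0,-0.09]},{"gripper":25,"travel":[0,0,0],"twist":[0,0,-0.09]},{"gripper":25,"travel":[0,0,0],"twist":[0,0,0]}]'
python3 -m crank '[{"gripper":25,"travel":[0,0,-0.2],"twist":[0,0,-0.09]},{"gripper":25,"travel":[0,0,-0.2],"twist":[0,0,-0.09]},{"gripper":25,"travel":[0,0,0],"twist":[0,0,0]}]'; done

```

```text
time: 12.9
ee_pos: [0.6116, -0.1264, 0.1197]
tcp_rot: [-180.0, 0.0, 86.5]
wrist_force: [1.4, 4.1, -11.1]
opening: 0.0285
grasp_force: 26.2
time: 13.28
ee_pos: [0.6115, -0.1264, 0.1201]
tcp_rot: [-179.9, -0.0, 96.7]
wrist_force: [-0.0, 3.5, -11.6]
opening: 0.0286
grasp_force: 26.2
```

```bash
for i in 1; do python3 -m crank '[{"gripper":25,"travel":[0,0,-0.23],"twist":[0,0,-0.09]},{"gripper":25,"travel":[0,0,-0.23],"twist":[0,0,-0.09]},{"gripper":25,"travel":[0,0,0],"twist":[0,0,0]}]'
python3 -m crank '[{"gripper":25,"travel":[0,0,-0.23],"twist":[0,0,-0.09]},{"gripper":25,"travel":[0,0,-0.23],"twist":[0,0,-0.09]},{"gripper":25,"travel":[0,0,0],"twist":[0,0,0]}]'; done

```

```text
time: 13.65
ee_pos: [0.6114, -0.1264, 0.1206]
tcp_rot: [-179.9, -0.0, 107.0]
wrist_force: [-1.4, 3.1, -12.0]
opening: 0.0283
grasp_force: 26.2
time: 14.02
ee_pos: [0.6114, -0.1265, 0.121]
tcp_rot: [-179.9, -0.0, 117.3]
wrist_force: [-2.4, 2.7, -12.0]
opening: 0.0284
grasp_force: 26.2
```

```bash
for i in 1; do python3 -m crank '[{"gripper":25,"travel":[0,0,-0.22],"twist":[0,0,-0.09]},{"gripper":25,"travel":[0,0,-0.22],"twist":[0,0,-0.09]},{"gripper":25,"travel":[0,0,-0.22],"twist":[0,0,-0.09]},{"gripper":25,"travel":[0,0,-0.22],"twist":[0,0,-0.09]},{"gripper":25,"travel":[0,0,0],"twist":[0,0,0]}]'
python3 -m crank '[{"gripper":25,"travel":[0,0,-0.22],"twist":[0,0,-0.09]},{"gripper":25,"travel":[0,0,-0.22],"twist":[0,0,-0.09]},{"gripper":25,"travel":[0,0,-0.22],"twist":[0,0,-0.09]},{"gripper":25,"travel":[0,0,-0.22],"twist":[0,0,-0.09]},{"gripper":25,"travel":[0,0,0],"twist":[0,0,0]}]'; done

```

```text
time: 14.65
ee_pos: [0.6113, -0.1266, 0.1219]
tcp_rot: [-179.9, -0.0, 137.9]
wrist_force: [-4.2, 2.6, -11.6]
opening: 0.028
grasp_force: 26.2
time: 15.28
ee_pos: [0.6112, -0.1268, 0.1228]
tcp_rot: [-179.9, -0.1, 158.6]
wrist_force: [-5.5, 1.5, -12.9]
opening: 0.0284
grasp_force: 26.2
```

```bash
for i in 1; do python3 -m crank '[{"gripper":25,"travel":[0,0,-0.22],"twist":[0,0,-0.09]},{"gripper":25,"travel":[0,0,-0.22],"twist":[0,0,-0.09]},{"gripper":25,"travel":[0,0,-0.22],"twist":[0,0,-0.09]},{"gripper":25,"travel":[0,0,-0.22],"twist":[0,0,-0.09]},{"gripper":25,"travel":[0,0,0],"twist":[0,0,0]}]'
python3 -m crank '[{"gripper":25,"travel":[0,0,-0.22],"twist":[0,0,-0.09]},{"gripper":25,"travel":[0,0,-0.22],"twist":[0,0,-0.09]},{"gripper":25,"travel":[0,0,0],"twist":[0,0,0]}]'; done
python3 -c "
from workcell import bot
print(bot.get_obs()['torque'])"

```

```text
time: 15.9
ee_pos: [0.6111, -0.127, 0.1237]
tcp_rot: [-179.9, -0.1, 179.2]
wrist_force: [-5.0, 0.6, -12.2]
opening: 0.0283
grasp_force: 26.2
time: 16.27
ee_pos: [0.6111, -0.1271, 0.1242]
tcp_rot: [-180.0, -0.1, -170.5]
wrist_force: [-5.8, -0.4, -12.5]
opening: 0.0283
grasp_force: 26.2
[-0.08719549  1.03311716  0.00684134]
```

```bash
for i in 1; do python3 -m crank '[{"gripper":25,"travel":[0,0,-0.15],"twist":[0,0,-0.09]},{"gripper":25,"travel":[0,0,-0.15],"twist":[0,0,-0.09]},{"gripper":25,"travel":[0,0,0],"twist":[0,0,0]}]'
python3 -c "
from workcell import bot
print(bot.get_obs()['torque'])"
python3 -m crank '[{"gripper":25,"travel":[0,0,0],"twist":[0,0,-0.09]},{"gripper":25,"travel":[0,0,0],"twist":[0,0,-0.09]},{"gripper":25,"travel":[0,0,0],"twist":[0,0,0]}]'; done
python3 -c "
from workcell import bot
print(bot.get_obs()['torque'])"

```

```text
time: 16.65
ee_pos: [0.6111, -0.1272, 0.1245]
tcp_rot: [-180.0, -0.1, -160.2]
wrist_force: [-5.2, -1.5, -11.4]
opening: 0.0287
grasp_force: 26.2
[-0.11651146  1.11885288  0.05440788]
time: 17.02
ee_pos: [0.6112, -0.1273, 0.1245]
tcp_rot: [-180.0, -0.1, -149.9]
wrist_force: [-4.6, -1.9, -11.4]
opening: 0.0283
grasp_force: 26.2
[-0.25802806  1.11669696  0.05098845]
```

```bash
python3 -m crank '[{"gripper":25,"travel":[0,0,0],"twist":[0,0,-0.09]},{"gripper":25,"travel":[0,0,0],"twist":[0,0,0]}]'
python3 -c "
from workcell import bot
print(bot.get_obs()['torque'])"
python3 -m crank '[{"gripper":25,"travel":[0,0,0],"twist":[0,0,-0.07]},{"gripper":25,"travel":[0,0,0],"twist":[0,0,0]}]'
python3 -c "
from workcell import bot
print(bot.get_obs()['torque'])"

```

```text
time: 17.27
ee_pos: [0.6112, -0.1273, 0.1245]
tcp_rot: [-180.0, -0.1, -144.7]
wrist_force: [-4.7, -1.6, -11.7]
opening: 0.0282
grasp_force: 26.2
[-0.28005076  1.05876511  0.03889476]
time: 17.52
ee_pos: [0.6112, -0.1274, 0.1245]
tcp_rot: [-180.0, -0.1, -140.7]
wrist_force: [-4.7, -1.3, -10.6]
opening: 0.0288
grasp_force: 26.2
[-0.31261845  0.99820555  0.05634112]
```

```bash
python3 -m crank '[{"gripper":25,"travel":[0,0,0.6],"twist":[0,0,0]},{"gripper":25,"travel":[0,0,0.6],"twist":[0,0,0]},{"gripper":25,"travel":[0,0,0],"twist":[0,0,0]}]'
python3 -m crank '[{"gripper":25,"travel":[0,0,0.6],"twist":[0,0,0]},{"gripper":25,"travel":[0,0,0],"twist":[0,0,0]}]'

```

```text
time: 17.9
ee_pos: [0.6113, -0.1273, 0.1239]
tcp_rot: [-180.0, -0.1, -140.8]
wrist_force: [-5.7, -1.7, -8.6]
opening: 0.0282
grasp_force: 26.5
time: 18.15
ee_pos: [0.6113, -0.1273, 0.1237]
tcp_rot: [-179.9, -0.1, -140.8]
wrist_force: [-6.6, -1.0, -6.5]
opening: 0.0285
grasp_force: 26.8
```

```bash
python3 -m crank '[{"gripper":25,"travel":[0,0,0.6],"twist":[0,0,0]},{"gripper":25,"travel":[0,0,0.3],"twist":[0,0,0]},{"gripper":25,"travel":[0,0,0],"twist":[0,0,0]}]'
python3 -m crank '[{"gripper":34,"travel":[0,0,0],"twist":[0,0,0]},{"gripper":50,"travel":[0,0,0],"twist":[0,0,0]},{"gripper":60,"travel":[0,0,0],"twist":[0,0,0]},{"gripper":60,"travel":[0,0,-20],"twist":[0,0,0]},{"gripper":60,"travel":[0,0,-40],"twist":[0,0,0]},{"gripper":60,"travel":[0,0,-40],"twist":[0,0,0]},{"gripper":60,"travel":[0,0,0],"twist":[0,0,0]}]'
python3 - <<'E'
from workcell import bot
from h import *
o=bot.get_obs();print(o['q'],o['ee_pos'],o['tcp_rot'])
a=bot.camera('wrist');b=bot.camera('scene')
s0=cv2.imread('pics/scene0.png')[:,:,::-1]
f=lambda i:cv2.resize(np.ascontiguousarray(i[190:250,230:340]),(400,218),interpolation=2)
cv2.imwrite('pics/v2.png',np.vstack([a,np.hstack([f(s0),f(b)])[:, :640]])[:600,:,::-1])
E
```

```text
time: 18.52
ee_pos: [0.6114, -0.1273, 0.1236]
tcp_rot: [-179.9, -0.1, -140.8]
wrist_force: [-7.7, -0.3, -1.8]
opening: 0.0285
grasp_force: 27.1
time: 19.4
ee_pos: [0.6132, -0.1267, 0.226]
tcp_rot: [-179.7, 0.2, -140.5]
wrist_force: [-0.0, -0.0, -1.0]
opening: 0.0598
grasp_force: 0.0
[-1.16694022e+01  1.53506111e+01  2.13547917e+01  9.56354115e+01
 -6.06240259e-03 -5.11743341e+01] [ 0.61320387 -0.12667773  0.22599036] [-179.70890555    0.22647691 -140.49451225]
```

View pics/v2.png

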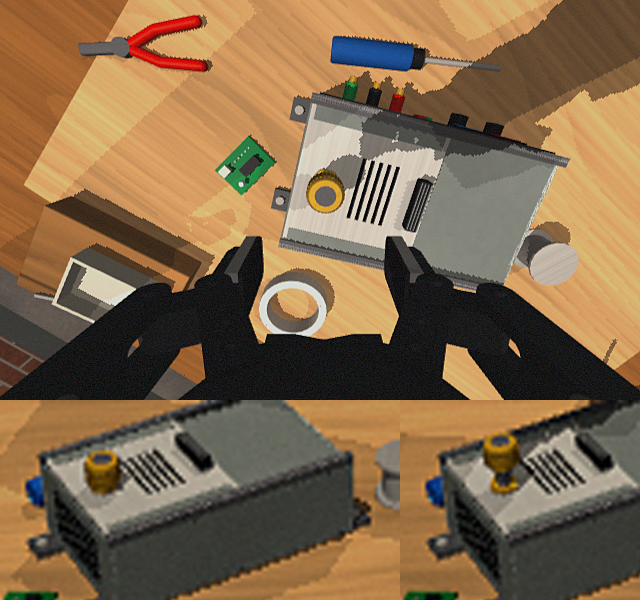

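The picture shows the screw standing high on its thread, with the bush visible beneath it, and the lid still shut. The ledge top is at about (418,206) and the rails run from (315,96) to (567,160).

```bash
python3 - <<'E'
from workcell import bot
from h import *
c=bot.calibration('wrist'); im=cv2.imread('pics/v2.png')[:400,:,::-1].copy()
hd=lambda a,b:np.degrees(np.arctan2(*(b-a)[1::-1]))
a,b=onz(c,315,95,.091),onz(c,568,159,.091);print(hd(a,b),np.linalg.norm(b-a))
a,b=onz(c,281,244,.091),onz(c,400,271,.091);print(hd(a,b),np.linalg.norm(b-a))
g=cv2.cvtColor(im[165:245,385:450],cv2.COLOR_RGB2GRAY); m=(g<75).astype(np.uint8)
n,l,s,q=cv2.connectedComponentsWithStats(m);i=1+np.argmax(s[1:,4]);print(s[i],q[i]+[385,165])
(rc,wh,an)=cv2.minAreaRect(cv2.findNonZero((l==i).astype(np.uint8)));print(rc,wh,an)
L=onz(c,*(q[i]+[385,165]),.096); S=onz(c,325,194,.137); print(L,S,hd(S,L),np.linalg.norm((L-S)[:2]))
s=np.array([.613,-.1287])
for h in(115.5,116): print(s+.088*np.array([np.cos(np.radians(h)),np.sin(np.radians(h))]))
E
```

```text
116.01279836824185 0.23340750392930154
115.61036199255118 0.12149537738804361
[ 17  13  31  54 603] [415.986733   203.63018242]
(31.1533203125, 39.693756103515625) (15.72629165649414, 53.821533203125) 19.885164260864258
[ 0.57035113 -0.052073    0.096     ] [ 0.60771927 -0.12995506  0.137     ] 115.63188727902293 0.0863828269968637
[ 0.57511502 -0.04927249]
[ 0.57442334 -0.04960612]
```

```bash
python3 -m crank '[{"gripper":50,"travel":[0,0,0],"twist":[0,0,0.12]},{"gripper":50,"travel":[0,0,0],"twist":[0,0,0.119]},{"gripper":50,"travel":[1,43,0],"twist":[0,0,0]},{"gripper":50,"travel":[2,43.5,0],"twist":[0,0,0]},{"gripper":50,"travel":[0,0,35],"twist":[0,0,0]},{"gripper":50,"travel":[0,0,35],"twist":[0,0,0]},{"gripper":50,"travel":[0,0,30],"twist":[0,0,0]},{"gripper":50,"travel":[0,0,0],"twist":[0,0,0]},{"gripper":50,"travel":[0,0,0],"twist":[0,0,0]}]'
```

```text
time: 20.62
ee_pos: [0.5716, -0.0499, 0.1226]
tcp_rot: [-180.0, 0.0, -154.2]
wrist_force: [-0.3, 0.6, 0.5]
opening: 0.0501
grasp_force: 0.0
```

```bash
python3 -m crank '[{"gripper":50,"travel":[0,0,14],"twist":[0,0,0]},{"gripper":40,"travel":[0,0,13],"twist":[0,0,0]},{"gripper":25,"travel":[0,0,0],"twist":[0,0,0]},{"gripper":18,"travel":[0,0,0],"twist":[0,0,0]},{"gripper":8,"travel":[0,0,0],"twist":[0,0,0]},{"gripper":8,"travel":[0,0,0],"twist":[0,0,0]},{"gripper":8,"travel":[0,0,0],"twist":[0,0,0]}]' 20
```

```text
time: 21.5
ee_pos: [0.5711, -0.0489, 0.0954]
tcp_rot: [179.9, 0.0, -154.1]
wrist_force: [-3.6, 4.1, 1.4]
opening: 0.0111
grasp_force: 23.3
```

Ledge is pinched. Trying a small slide first, to check that the lid is free.

```bash
python3 -m crank '[{"gripper":8,"travel":[0,2,0],"twist":[0,0,0]},{"gripper":8,"travel":[0,3,0],"twist":[0,0,0]},{"gripper":8,"travel":[0,0,0],"twist":[0,0,0]}]'
python3 -m crank '[{"gripper":8,"travel":[0,3,0],"twist":[0,0,0]},{"gripper":8,"travel":[0,4,0],"twist":[0,0,0]},{"gripper":8,"travel":[0,0,0],"twist":[0,0,0]}]'
```

```text
time: 21.88
ee_pos: [0.5694, -0.0454, 0.0954]
tcp_rot: [-180.0, 0.0, -154.1]
wrist_force: [0.6, -1.2, 2.0]
opening: 0.0111
grasp_force: 23.4
time: 22.25
ee_pos: [0.5662, -0.0386, 0.0953]
tcp_rot: [180.0, 0.0, -154.1]
wrist_force: [0.6, -0.6, 5.1]
opening: 0.0106
grasp_force: 23.7
```

```bash
python3 -m crank '[{"gripper":8,"travel":[0,7,0],"twist":[0,0,0]},{"gripper":8,"travel":[0,7,0],"twist":[0,0,0]},{"gripper":8,"travel":[0,7,0],"twist":[0,0,0]},{"gripper":8,"travel":[0,7,0],"twist":[0,0,0]},{"gripper":8,"travel":[0,7,0],"twist":[0,0,0]},{"gripper":8,"travel":[0,7,0],"twist":[0,0,0]},{"gripper":8,"travel":[0,7,0],"twist":[0,0,0]},{"gripper":8,"travel":[0,7,0],"twist":[0,0,0]},{"gripper":8,"travel":[0,4,0],"twist":[0,0,0]},{"gripper":8,"travel":[0,2,0],"twist":[0,0,0]},{"gripper":8,"travel":[0,0,0],"twist":[0,0,0]}]'
python3 -m crank '[{"gripper":8,"travel":[0,2,0],"twist":[0,0,0]},{"gripper":8,"travel":[0,2,0],"twist":[0,0,0]},{"gripper":8,"travel":[0,0,0],"twist":[0,0,0]}]'
```

```text
time: 23.62
ee_pos: [0.5392, 0.0172, 0.0953]
tcp_rot: [180.0, 0.0, -154.1]
wrist_force: [1.1, -1.0, 5.7]
opening: 0.0108
grasp_force: 23.8
time: 24.0
ee_pos: [0.5376, 0.0207, 0.0953]
tcp_rot: [180.0, 0.0, -154.1]
wrist_force: [1.1, -2.4, 5.3]
opening: 0.0111
grasp_force: 23.8
```

```bash
python3 -m crank '[{"gripper":8,"travel":[0,1.5,0],"twist":[0,0,0]},{"gripper":8,"travel":[0,1,0],"twist":[0,0,0]},{"gripper":8,"travel":[0,0,0],"twist":[0,0,0]},{"gripper":8,"travel":[0,0,0],"twist":[0,0,0]}]'

```

```text
time: 24.5
ee_pos: [0.5365, 0.0229, 0.0953]
tcp_rot: [180.0, 0.0, -154.1]
wrist_force: [1.6, -2.5, 5.2]
opening: 0.0106
grasp_force: 23.8
```

```bash
python3 -m crank '[{"gripper":8,"travel":[0,1,0],"twist":[0,0,0]},{"gripper":8,"travel":[0,0.5,0],"twist":[0,0,0]},{"gripper":8,"travel":[0,0,0],"twist":[0,0,0]},{"gripper":8,"travel":[0,0,0],"twist":[0,0,0]}]'
python3 -m crank '[{"gripper":25,"travel":[0,0,0],"twist":[0,0,0]},{"gripper":45,"travel":[0,0,0],"twist":[0,0,0]},{"gripper":50,"travel":[0,0,0],"twist":[0,0,0]},{"gripper":50,"travel":[0,0,-30],"twist":[0,0,0]},{"gripper":50,"travel":[0,0,-45],"twist":[0,0,0]},{"gripper":50,"travel":[0,0,-45],"twist":[0,0,0]},{"gripper":50,"travel":[0,0,0],"twist":[0,0,0]}]'
python3 - <<'E'
from workcell import bot
from h import *
a=bot.camera('wrist');b=bot.camera('scene');c=bot.calibration('wrist')
print(proj(c,(.573-.08*.435,-.05+.08*.9,.095)),proj(c,(.613-.08*.435,-.1287+.072,.137)))
f=lambda i:cv2.resize(np.ascontiguousarray(i[180:260,220:360]),(350,200),interpolation=2)
cv2.imwrite('pics/v3.png',np.vstack([a,np.pad(f(b),((0,0),(0,290),(0,0)))])[:,:,::-1])
E
```

```text
time: 25.0
ee_pos: [0.5363, 0.0233, 0.0953]
tcp_rot: [-179.9, 0.0, -154.2]
wrist_force: [4.2, -6.7, 4.7]
opening: 0.0112
grasp_force: 23.7
time: 25.88
ee_pos: [0.5369, 0.0242, 0.2186]
tcp_rot: [-179.9, 0.3, -154.1]
wrist_force: [0.4, -0.6, -0.8]
opening: 0.0505
grasp_force: 0.0
[321.54967088 190.55212096] [204.72254169 207.07717562]
```

View pics/v3.png

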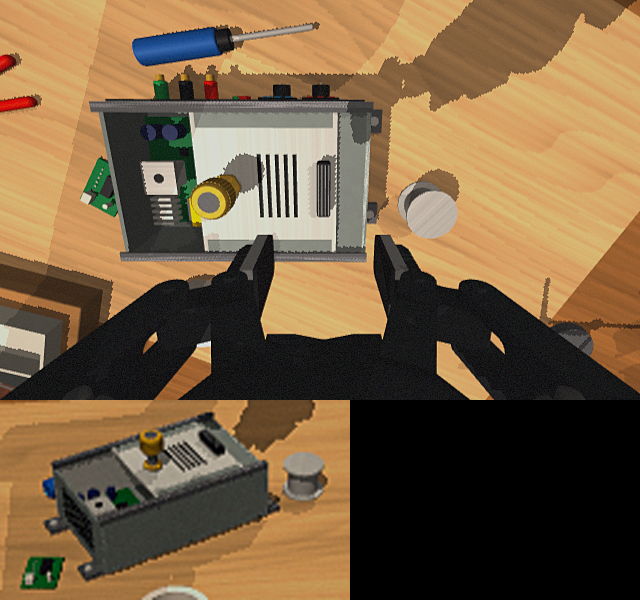

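The lid is at its stop: the ledge is at (323,188) against the predicted fully open position of (321.5,190.5). The screw is still parked high at (211,203), and the arm is clear of everything.

```bash
python3 -c "
from workcell import bot
print(bot.job_done())"
```

```text
the job is handed in; nothing more can be done
None
```

The job is handed in: the thumbscrew caught, was wound out to its parked height and let go, and the lid is slid open to its stop; forces stayed low, the other things on the bench were left alone, and no verdict came back.

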